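# Lock the lid of a stoneware jar with its rod

### The job

Lower the blue lid gently onto the grey jar so that it sits fully down with the hole of its loop in line with the holes in the jar's two upright lugs. Then lock it: slide the red-handled wooden rod, from either side, through the first lug, the lid's loop and the second lug until the end of its handle comes up against the lug. Leave the jar standing in its place, and do not disturb the brush pot, the tub or the bowl.

Things in the scene. Friction and masses are not known exactly. Their poses are not given: they have to be found in the camera images.
- jar: Grey stoneware jar, loose, 1.4 kg. Origin: centre of underside; z up. Belly 110 mm across; rim 95 mm high, 96 mm across outside, mouth 82 mm. Two upright lugs at its +y and -y sides: 30 mm wide (x), 14 mm thick (52 to 66 mm from the jar's axis along y), tops 140 mm high, each with a round 16 mm through hole along the jar's y axis at height 123 mm.
- jar_eye (a point): Point on the jar's axis at height 123 mm, midway between the lugs, on the common axis of their holes (jar's y axis). Axes as the jar's.
- lid: Blue lid, loose, 0.24 kg, right way up. Origin: centre of its plug's underside; z up. Plug 76 mm across, 10 mm high; disc 94 mm across, height 10 to 18 mm; on it an upright loop: slab 34 mm wide (x), 14 mm thick (y), height 18 to 54 mm, with a 16 mm through hole along the lid's y at height 38 mm. Seated, its origin is 85 mm above the jar's. Grip across the 34 mm. Both ways round are the same.
- lid_eye (a point): Centre of the hole in the lid's loop, 38 mm above the lid's origin; hole axis along the lid's y axis. Meets jar_eye when the lid is on and in line.
- rod: Locking rod, loose, 75 g: red rectangular handle 20 mm wide (x), 56 mm long (y), 28 mm high (z), with a round wooden shaft 10 mm in diameter, 148 mm long, out of its +y end along y at height 14 mm, last 10 mm tapered. Origin: centre of the handle's underside; handle end (shoulder) at y = 28 mm, tip at y = 176 mm. Grip the handle across its 20 mm.
- rod_mid (a point): Point on the shaft's axis 66 mm ahead of the handle's end (94 mm from the rod's origin along y); it lies at jar_eye when the rod is fully home.
- rod_tip (a point): Tip of the shaft, on its axis, 176 mm from the rod's origin along y.
- brush_pot: Bystander: metal pot 72 mm across, 100 mm high, with brushes up to 200 mm high. Origin: centre of its underside.
- tub: Bystander: white tub with yellow lid, 106 mm across, 87 mm high. Origin: centre of its underside.
- bowl: Bystander: small grey bowl, 100 mm across, 45 mm high. Origin: centre of its underside.

How it is judged (in metres and radians):
On the way, in this order (a step that is already met when the one before it is completed fails the run):
1. the lid sits on the jar with its loop in line with the lugs' holes (distance between lid_eye and jar_eye below 0.007 m and angle between the y axis of lid and the y axis of jar, either way round below 0.2 rad and angle between the z axis of lid and the z axis of jar, either way round below 0.08 rad), for 0.2 s.
2. the rod is through all three holes and home against the lug (all of step 1 and distance between rod_mid and jar_eye below 0.008 m and angle between the y axis of rod and the y axis of jar, either way round below 0.12 rad), for 0.2 s.
At the end, for the whole second after the job is handed in: Lid seated: loop hole within 7 mm of the point midway between the lug holes, in line within 0.2 rad, level within 0.08 rad. Rod through all three holes and home: its mid point within 8 mm of that point, along the holes within 0.12 rad. Jar upright, all at rest (all of step 2 and angle between jar's own z axis and vertical below 0.05 rad and linear speed of each of rod, lid, jar below 0.02 m/s); the robot touches nothing.
It fails at once if the jar is shifted by more than 40 mm (distance of jar from where it was at the start of the episode above 0.04 m).
It fails at once if the jar is tipped by more than 0.3 rad (angle between jar's own z axis and vertical above 0.3 rad).
It fails at once if the lid is dropped or forced onto the jar (more than 60 N) (contact force between lid and jar above 60 N).
It fails at once if the brush pot, tub or bowl is moved by more than 25 mm (distance of any of brush_pot, tub, bowl from where it was at the start of the episode above 0.025 m).
It also fails if it takes over 59 s, if anything falls off the work surface, if the arm or the gripper's body presses on something with over 40 N, if the wrist force passes 120 N, or if a joint passes its speed limit or range.

### The arm

A 7-joint arm with a two-finger parallel gripper is mounted at the origin on the work surface. World frame = base frame: x ahead of the robot, y to its left, z up, the work surface at z = 0. Lengths are in mm, angles in rad, forces in N, time in s.
With the tool pointing down it reaches from about 425 to 925 mm from the base axis. Payload 6.8 kg.
Tool frame: the origin (TCP) lies midway between the tips of the shut fingers; the grasp point (between the pads) lies 19 mm behind it (ctrl.pinch_z is the z of the grasp point in the tool frame, in mm); z points along the fingers, y is the line along which they close (so a half turn about z gives the same grasp; the last joint's range is limited). The gripper opens to 85 mm and grips with 20 to 120 N. Pads are 22 mm wide; open, the fingers measure 114 mm over their backs; the gripper's body (76 mm by 85 mm) begins 54 mm behind the grasp point. The pads swing forward as they close: fully open they stand 13 mm farther back than shut.
Start: joints at [0.995, 0.477, 0.022, 1.555, -0.011, 1.109, -0.083], TCP at [304.385, -602.492, 231.308] pointing down, gripper open.
Joint ranges: [-2.96, 2.96], [-0.34, 2.1], [-1.41, 1.46], [0.24, 2.44], [-1.37, 4.51], [0.17, 1.92], [-2.96, 2.96]. Speed limits (rad/s): [2.39, 2.39, 3.14, 3.14, 3.14, 3.14, 3.14].

### API

Orientations are given as a 3x3 rotation matrix whose columns are the frame's x, y, z axes.
In Python, from station import ctrl gives the robot as it stands.
- The arm moves only by the tool arm_command, never from a script. Its argument "series" is a list of rows, each a list of 3 entries, a list of its own where there are three numbers: the shift along the tool's x, y, z in mm, then the turn, a rotation vector about the tool's x, y, z in rad, then the finger opening in mm, from 0 to 85.4. In form: [[[tx, ty, tz], [wx, wy, wz], claw], ...]. A call has 1 to 8 rows; each row is the pose to reach, as a shift and turn from the pose commanded when the call began, along the tool's axes at that moment; what a row does not reach only later rows make up. A row lasts 1/12 s, in which the tool goes at most 41.7 mm and 7.16 degrees, less where a joint would pass 70% of its speed; a pose out of reach is approached as far as the arm can. A call with a gripper value outside its range is refused whole. The fingers move at their own pace and stop on an object; "grip_force" is the grip in N (left out, the last holds). Time passes only in rows, so rows that repeat a pose let the fingers close. It gives the time, the measured TCP pose, the force, the opening and the grip force at its end, in the units of the state.
- ctrl.get_obs(): the state, without advancing time (a new reading comes with each control period).
- ctrl.grab_frame(name): name is "scene" or "side" or "wrist"; returns a dict with "image" (480x640x3 uint8, red, green, blue), "vfov" (degrees; the focal length in pixels is half the picture's height over the tangent of half this angle, whatever the lens; pixels are square), "cx", "cy" (the principal point, pixels), "rvec" (rotation vector, rad) and "tvec" (3), from world to camera coordinates, as OpenCV has them. Camera axes: x right, y down, z forward; pixel columns grow to the right and rows downward; lengths in mm; the calibration is good to about 2 mm. A picture is of the moment at which its call begins. There is no depth.
- ctrl.finish_job(): hands the job in; it is judged then, once.
The state is a dict: "time": time; "qpos": joint angles; "joint_vel": joint speeds; "effort": joint torques, N m; "eef_pos": TCP position; "eef_rot": TCP orientation; "contact_force": force on the tool from outside, world axes, zero at the start; "wrist_torque": the same for the moment, N m; "gripper_width": finger opening in mm; "grasp_force": force on a finger pad.
Only numpy, scipy, OpenCV 4.12 (cv2) and the standard library are available. Lean on these libraries where they do the work, as an engineer would, in place of code of your own. Each camera call takes 0.05 s, during which the arm holds its last target. There are 200 camera calls.

## Working session

There is one attempt and no reset: what is moved stays moved. The work goes in short steps, Python scripts to look and compute and a tool call to move; the robot and the scene stay as the last step left them, time stands still between calls to the robot, and variables do not carry over. Pictures are saved under pics/ and viewed, at most 10 in all, crops included, and the job is handed in when it is done.

Besides the shell and the picture viewer there is one more tool, called after "Call:" in YAML: its name, and indented under it one key for each argument. arm_command: Moves the arm, as the interface text tells. Its arguments: {"type":"object","properties":{"series":{"type":"array","items":{"type":"array"}},"grip_force":{"type":"number"}},"required":["series"]}

```bash
mkdir -p pics
cat > h.py <<'E'
import numpy as np, cv2
from station import ctrl
def grab(n,save=None):
    f=ctrl.grab_frame(n); im=cv2.cvtColor(f['image'],cv2.COLOR_RGB2BGR)
    if save: cv2.imwrite('pics/'+save,im)
    f['bgr']=im; f['f']=240/np.tan(np.radians(f['vfov'])/2)
    f['R']=cv2.Rodrigues(np.array(f['rvec'],float))[0]; f['t']=np.array(f['tvec'],float).ravel(); return f
def ray(f,u,v):
    d=np.array([(u-f['cx'])/f['f'],(v-f['cy'])/f['f'],1.]); return -f['R'].T@f['t'], f['R'].T@d
def onz(f,u,v,z):
    c,d=ray(f,u,v); return c+d*(z-c[2])/d[2]
def proj(f,p):
    q=f['R']@np.array(p,float)+f['t']; return np.array([f['cx'],f['cy']])+f['f']*q[:2]/q[2]
def tri(fs,uvs):
    A=np.zeros((3,3));b=np.zeros(3)
    for f,(u,v) in zip(fs,uvs):
        c,d=ray(f,u,v); d=d/np.linalg.norm(d); P=np.eye(3)-np.outer(d,d); A+=P;b+=P@c
    return np.linalg.solve(A,b)
E
python3 - <<'E'
from h import *
ims=[]
for n in('scene','side','wrist'):
    f=grab(n,n+'0.png'); print(n,f['vfov'],f['cx'],f['cy'],(-f['R'].T@f['t']).round())
o=ctrl.get_obs(); print(o['time'],o['eef_rot'],ctrl.pinch_z)
E
```

```text
scene 48.61767794130018 322.6779319298237 235.80701974541537 [1345.  197.  876.]
side 46.50243679573136 325.3003806619552 250.15429601273328 [ 74. 829. 736.]
wrist 67.7486244215597 322.5499771964982 240.5156489579936 [ 377. -566.  373.]
0.15 [[ 8.92546673e-01  4.50954451e-01 -7.21713725e-04]
 [ 4.50955018e-01 -8.92545855e-01  1.21187694e-03]
 [-9.76612923e-05 -1.40711716e-03 -9.99999005e-01]] -18.700000000000003
```

View pics/scene0.png

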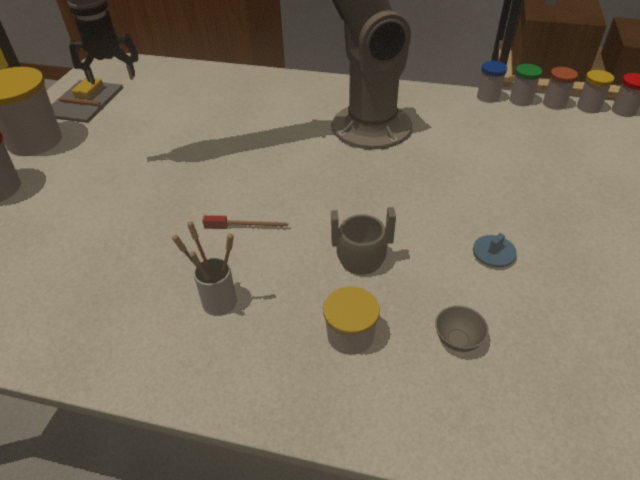

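View pics/side0.png

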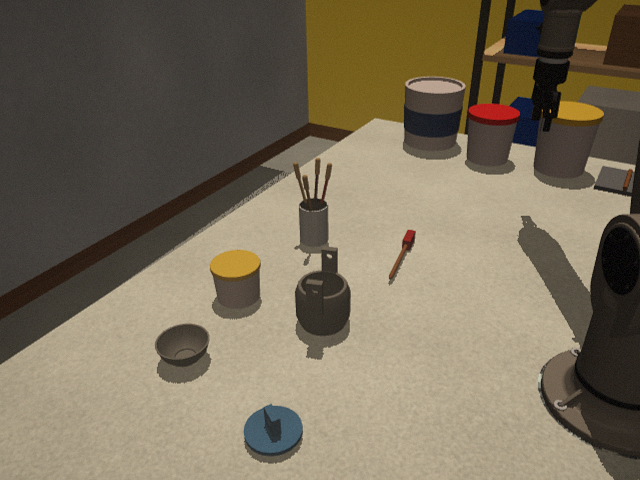

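The scene view shows the lid at (495,247), the jar at (362,240) with its lugs at (336,228) and (391,225), and the rod from its red handle (215,222) to its tip (287,225). The side view shows the lid at (273,430), the jar at (323,300), and the rod from (408,238) to (391,278). The rod points toward the jar's −y side. I'll zoom in for edges.

Run:
```python
from h import *
s=cv2.imread('pics/scene0.png');d=cv2.imread('pics/side0.png')
def c(im,x,y,w,h): return cv2.resize(im[y:y+h,x:x+w],(400,300),interpolation=cv2.INTER_CUBIC)
m=np.vstack([np.hstack([c(s,322,200,100,75),c(d,280,240,100,75+0)]),np.hstack([c(s,460,220,80,60),c(d,233,400,80,60)])])
m=cv2.convertScaleAbs(m,alpha=1.8); cv2.imwrite('pics/m1.png',m)
fs=[]
for n,nm in(('scene',s),('side',d)):
    f=grab(n); fs.append(f); hsv=cv2.cvtColor(f['bgr'],cv2.COLOR_BGR2HSV)
    print(n)
    if n=='scene': roiB=(460,220,80,60); roiR=(190,205,120,35)
    else: roiB=(233,395,80,75); roiR=(380,220,50,70)
    def comp(mask,roi):
        x,y,w,h=roi; M=np.zeros_like(mask); M[y:y+h,x:x+w]=mask[y:y+h,x:x+w]
        k=cv2.findContours(M,cv2.RETR_EXTERNAL,cv2.CHAIN_APPROX_NONE)[0]; return max(k,key=cv2.contourArea)[:,0]
    b=comp(cv2.inRange(hsv,(95,80,40),(120,255,255)),roiB); 
    P=np.array([onz(f,u,v,14)[:2] for u,v in b],np.float32); print('lid circ',cv2.minEnclosingCircle(P), 'ell',cv2.fitEllipse(cv2.convexHull(P)))
    r=comp(cv2.inRange(hsv,(0,150,60),(7,255,255))|cv2.inRange(hsv,(172,150,60),(180,255,255)),roiR)
    P=np.array([onz(f,u,v,14)[:2] for u,v in r],np.float32); print('handle',cv2.minAreaRect(P),r.min(0),r.max(0))
    w=comp(cv2.inRange(hsv,(0,110,60),(20,255,255)),roiR)
    P=np.array([onz(f,u,v,14)[:2] for u,v in w],np.float32); print('rod ext',P[P[:,1].argmax()],P[P[:,1].argmin()],cv2.fitLine(P[P[:,1]>P[:,1].max()-120],cv2.DIST_L2,0,.01,.01).ravel())
# floor/jar guess
print('jar', tri(fs,[(362,222),(323,282)]))
```

```text
sceneTraceback (most recent call last):
  File "<stdin>", line 15, in <module>
  File "<stdin>", line 14, in comp
ValueError: max() iterable argument is empty
```

View pics/m1.png

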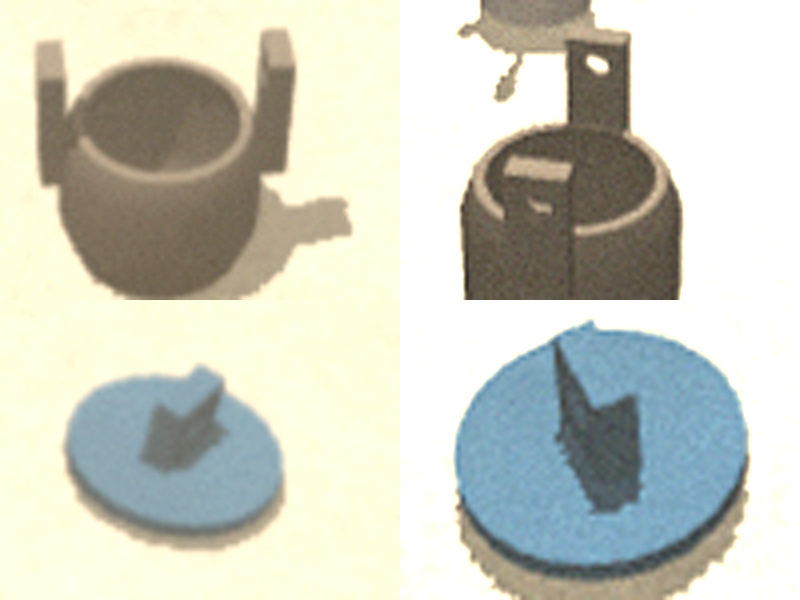

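The crops show the lug tops (in the scene at about (334.5,215) and (391.5,212), in the side view at (329.5,249.5) and (314.8,282)). They also show the lid's loop top quad in both views.

Run:
```python
from h import *
fs=[]
for n in('scene','side'):
    f=grab(n); fs.append(f); hsv=cv2.cvtColor(f['bgr'],cv2.COLOR_BGR2HSV)
    print(n)
    if n=='scene': roiB=(460,220,80,60); roiR=(190,205,110,35)
    else: roiB=(233,395,80,75); roiR=(380,220,50,70)
    def comp(mask,roi):
        x,y,w,h=roi; M=np.zeros_like(mask); M[y:y+h,x:x+w]=mask[y:y+h,x:x+w]
        k=cv2.findContours(M,cv2.RETR_EXTERNAL,cv2.CHAIN_APPROX_NONE)[0]; return max(k,key=cv2.contourArea)[:,0] if k else np.zeros((0,2))
    u,v=(480,255) if n=='scene' else (255,430); print(hsv[v,u], hsv[222,215] if n=='scene' else hsv[238,408], hsv[224,260])
    b=comp(cv2.inRange(hsv,(90,70,20),(125,255,255)),roiB)
    P=np.array([onz(f,u,v,14)[:2] for u,v in b],np.float32); print('lid circ',cv2.minEnclosingCircle(P), 'ell',cv2.fitEllipse(cv2.convexHull(P)))
    r=comp(cv2.inRange(hsv,(0,175,40),(6,255,255))|cv2.inRange(hsv,(172,175,40),(180,255,255)),roiR)
    P=np.array([onz(f,u,v,18)[:2] for u,v in r],np.float32); print('handle',cv2.minAreaRect(P),r.min(0),r.max(0))
    w=comp(cv2.inRange(hsv,(0,100,40),(20,255,255))|cv2.inRange(hsv,(172,100,40),(180,255,255)),roiR)
    P=np.array([onz(f,u,v,14)[:2] for u,v in w],np.float32); print('rod ext',P[P[:,1].argmax()],P[P[:,1].argmin()],cv2.fitLine(P[P[:,1]>P[:,1].max()-120],cv2.DIST_L2,0,.01,.01).ravel())
L=[tri(fs,[(334.5,215),(329.5,249.5)]),tri(fs,[(391.5,212),(314.8,281.9)])]; print('lugs',L)
print([onz(fs[0],334.5,215,140),onz(fs[0],391.5,212,140),onz(fs[1],329.5,249.5,140),onz(fs[1],314.8,281.9,140)])
for f,q in zip(fs,[[(499,233.6),(504.4,235.6),(496.6,243.6),(491,241)],[(264.6,407.6),(271.4,404.4),(280.4,419),(273,422.4)]]):
    P=np.array([onz(f,*p,54)[:2] for p in q],np.float32); print('loop',cv2.minAreaRect(P),P.round().tolist())
for nm,a,b,z in(('pot',(212,268),(314,205),100),('tub',(351,310),(236,265),87),('bowl',(461,325),(183,340),45)): print(nm,tri(fs,[a,b]).round())
```

```text
scene
[ 98  48 100] [  8 120  81] [ 15 117  98]Traceback (most recent call last):
  File "<stdin>", line 13, in <module>
cv2.error: OpenCV(4.12.0) /io/opencv/modules/imgproc/src/shapedescr.cpp:201: error: (-215:Assertion failed) count >= 0 && (depth == CV_32F || depth == CV_32S) in function 'minEnclosingCircle'
```

```bash
cat > m.py <<'E'
from h import *
fs=[]
for n in('scene','side'):
    f=grab(n); fs.append(f); B,G,Rr=[f['bgr'][...,i].astype(int) for i in range(3)]
    print(n)
    if n=='scene': roiB=(460,220,80,60); roiR=(190,205,110,35)
    else: roiB=(233,395,80,75); roiR=(380,220,50,70)
    def comp(mask,roi):
        x,y,w,h=roi; M=np.zeros(mask.shape,np.uint8); M[y:y+h,x:x+w]=mask[y:y+h,x:x+w]*255
        k=cv2.findContours(M,cv2.RETR_EXTERNAL,cv2.CHAIN_APPROX_NONE)[0]; return max(k,key=cv2.contourArea)[:,0] if k else np.zeros((0,2))
    b=comp(B>Rr+5,roiB)
    P=np.array([onz(f,u,v,14)[:2] for u,v in b],np.float32); print('lid circ',cv2.minEnclosingCircle(P), 'ell',cv2.fitEllipse(cv2.convexHull(P)))
    r=comp((Rr>2.2*G),roiR)
    P=np.array([onz(f,u,v,18)[:2] for u,v in r],np.float32); print('handle',cv2.minAreaRect(P),r.min(0),r.max(0))
    w=comp((Rr>1.55*B),roiR)
    P=np.array([onz(f,u,v,14)[:2] for u,v in w],np.float32); print('rod ext',P[P[:,1].argmax()],P[P[:,1].argmin()],cv2.fitLine(P[P[:,1]>P[:,1].max()-120],cv2.DIST_L2,0,.01,.01).ravel(),w.min(0),w.max(0))
L=[tri(fs,[(334.5,215),(329.5,249.5)]),tri(fs,[(391.5,212),(314.8,281.9)])]; print('lugs',L)
print([onz(fs[0],334.5,215,140),onz(fs[0],391.5,212,140),onz(fs[1],329.5,249.5,140),onz(fs[1],314.8,281.9,140)])
for f,q in zip(fs,[[(499,233.6),(504.4,235.6),(496.6,243.6),(491,241)],[(264.6,407.6),(271.4,404.4),(280.4,419),(273,422.4)]]):
    P=np.array([onz(f,*p,54)[:2] for p in q],np.float32); print('loop',cv2.minAreaRect(P),P.round().tolist())
for nm,a,b,z in(('pot',(212,268),(314,205),100),('tub',(351,310),(236,265),87),('bowl',(461,325),(183,340),45)): print(nm,tri(fs,[a,b]).round())
E
python3 m.py
```

```text
scene
lid circ ((454.6420593261719, 357.34832763671875), 51.547061920166016) ell ((456.7037353515625, 357.3017883300781), (89.56600189208984, 101.02739715576172), 78.82372283935547)
handle ((501.29205322265625, -294.7481689453125), (10.591667175292969, 48.744380950927734), 12.343212127685547) [204 217] [224 220]
rod ext [ 478.29025  -120.075836] [ 490.953   -326.18958] [ 1.6963705e-01 -9.8550659e-01  4.8875287e+02 -1.7965936e+02] [202 215] [287 228]
side
lid circ ((462.718994140625, 356.0669250488281), 51.16304016113281) ell ((461.1567077636719, 356.17498779296875), (92.58334350585938, 100.55845642089844), 37.24745559692383)
handle ((510.0750732421875, -299.4960021972656), (18.76919937133789, 63.509490966796875), 9.896183967590332) [403 230] [414 242]
rod ext [ 477.42264 -116.85543] [ 514.61194 -339.56604] [ 1.7223504e-01 -9.8505586e-01  4.8617114e+02 -1.7391614e+02] [389 230] [415 278]
lugs [array([554.4184016 ,  13.23327337, 136.66258884]), array([520.77880662, 125.77163634, 138.02596186])]
[array([558.11185371,  14.15963735, 140.        ]), array([524.0977278 , 126.80613082, 140.        ]), array([551.74967672,  17.59989571, 140.        ]), array([519.28233657, 126.61377953, 140.        ])]
loop ((463.62835693359375, 355.83416748046875), (12.967256546020508, 33.99379348754883), 60.53921890258789) [[448.0, 358.0], [452.0, 370.0], [481.0, 354.0], [475.0, 342.0]]
loop ((457.4552917480469, 358.2296142578125), (12.708855628967285, 34.121734619140625), 59.567996978759766) [[474.0, 355.0], [469.0, 344.0], [440.0, 361.0], [446.0, 372.0]]
pot [ 719. -196.  100.]
tub [742.  86.  79.]
bowl [706. 292.  45.]
```

Both views agree:

| Item | Position (mm) | Direction |
|---|---|---|
| Lid | about (460, 357) | loop's long axis at −30° |
| Jar | about (538, 71) | y axis at (−0.286, 0.957), lug spacing 116 (118 expected) |
| Rod | handle about (506, −297), tip (478, −118) | direction (−0.171, 0.985) |

Moving toward the lid now.

Call:
arm_command:
  series:
    - [[302,-208,0],[0,0,-0.58],85]
    - [[302,-208,0],[0,0,-0.58],85]
    - [[302,-208,0],[0,0,-0.58],85]
    - [[302,-208,0],[0,0,-0.58],85]
    - [[302,-208,0],[0,0,-0.58],85]
    - [[302,-208,0],[0,0,-0.58],85]
    - [[302,-208,0],[0,0,-0.58],85]
    - [[302,-208,0],[0,0,-0.58],85]

```text
time: 1.02
eef_pos: [464.7, -308.2, 231.6]
eef_rot: [[0.5, 0.866, 0.0], [0.866, -0.5, -0.0], [-0.0, 0.001, -1.0]]
contact_force: [0.2, -1.1, -0.0]
gripper_width: 84.9
grasp_force: 0.0
```

```bash
cat > to.py <<'E'
# usage: to.py x y z yawOfToolY(deg) : shift/turn in tool axes from the present pose, tool kept pointing down
import sys
from h import *
from scipy.spatial.transform import Rotation as Ro
o=ctrl.get_obs(); R=np.array(o['eef_rot']).reshape(3,3); p=np.array(o['eef_pos'])
print('t',o['time'],'p',p.round(1),'w',round(o['gripper_width'],1),'F',np.round(o['contact_force'],1),'grip',np.round(o['grasp_force'],1),'yawY',np.degrees(np.arctan2(R[1,1],R[0,1])).round(2))
a=list(map(float,sys.argv[1:]))
if a:
    y=np.radians(a[3]); Y=np.array([np.cos(y),np.sin(y),0]); Z=np.array([0,0,-1.]); T=np.c_[np.cross(Y,Z),Y,Z]
    print('shift',(R.T@(np.array(a[:3])-p)).round(1),'turn',Ro.from_matrix(R.T@T).as_rotvec().round(3))
E
python3 to.py 500 50 240 -30
```

```text
t 1.0167 p [ 464.7 -308.2  231.6] w 84.9 F [ 0.2 -1.1 -0. ] grip 0.0 yawY -29.98
shift [ 327.9 -148.4   -8.5] turn [0.001 0.    0.   ]
```

Call:
arm_command:
  series:
    - [[302,-134,0],[0,0,0],60]
    - [[302,-134,0],[0,0,0],60]
    - [[302,-134,0],[0,0,0],60]
    - [[302,-134,0],[0,0,0],60]
    - [[302,-134,0],[0,0,0],60]
    - [[302,-134,0],[0,0,0],60]
    - [[302,-134,0],[0,0,0],60]
    - [[302,-134,0],[0,0,0],60]

```text
time: 1.68
eef_pos: [498.8, 21.0, 231.7]
eef_rot: [[0.499, 0.867, 0.001], [0.867, -0.499, 0.0], [0.0, 0.001, -1.0]]
contact_force: [1.3, -0.3, 0.0]
gripper_width: 60.1
grasp_force: 0.0
```

```bash
python3 to.py 460 357 180 -30
```

```text
t 1.6833 p [498.8  21.  231.7] w 60.1 F [ 1.3 -0.3  0. ] grip 0.0 yawY -29.94
shift [ 271.8 -201.3   51.7] turn [ 0.001 -0.     0.001]
```

Call:
arm_command:
  series:
    - [[265,-196,30],[0,0,0],60]
    - [[265,-196,30],[0,0,0],60]
    - [[265,-196,30],[0,0,0],60]
    - [[265,-196,30],[0,0,0],60]
    - [[265,-196,30],[0,0,0],60]
    - [[265,-196,30],[0,0,0],60]
    - [[265,-196,30],[0,0,0],60]
    - [[265,-196,30],[0,0,0],60]

```text
time: 2.35
eef_pos: [460.9, 348.3, 201.3]
eef_rot: [[0.499, 0.866, 0.0], [0.866, -0.499, 0.0], [0.001, 0.0, -1.0]]
contact_force: [1.0, -0.9, 0.5]
gripper_width: 59.7
grasp_force: 0.0
```

```bash
python3 - <<'E'
from h import *
f=grab('wrist','w1.png')
B,G,Rr=[f['bgr'][...,i].astype(int) for i in range(3)]
k=max(cv2.findContours((B>Rr+5).astype(np.uint8),cv2.RETR_EXTERNAL,cv2.CHAIN_APPROX_NONE)[0],key=cv2.contourArea)[:,0]
P=np.array([onz(f,u,v,18)[:2] for u,v in k],np.float32); print(cv2.minEnclosingCircle(P),k.min(0),k.max(0))
E
python3 to.py 460 357 150 -30
```

```text
((458.3411865234375, 359.5741271972656), 46.75582504272461) [265 152] [364 250]
t 2.4 p [457.5 357.5 201.3] w 60.0 F [-1.7  7.3  2. ] grip 0.0 yawY -29.44
shift [ 0.5  2.7 51.3] turn [-0.005 -0.006  0.01 ]
```

View pics/w1.png

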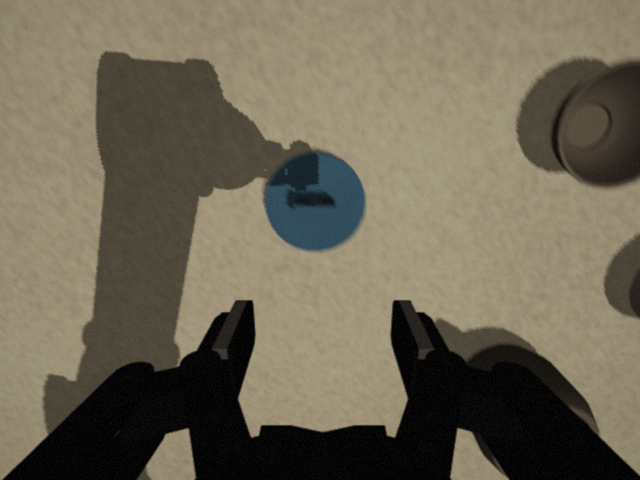

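The wrist view shows the lid disc centred at about (315,201), with its loop parallel to the finger line as wanted. The arm was still settling, so I'll measure again at rest and descend partway.

Call:
arm_command:
  series:
    - [[0,0,50],[0,0,0],60]
    - [[0,0,50],[0,0,0],60]
    - [[0,0,50],[0,0,0],60]
    - [[0,0,50],[0,0,0],60]
    - [[0,0,50],[0,0,0],60]

```text
time: 2.82
eef_pos: [462.5, 345.8, 152.8]
eef_rot: [[0.501, 0.866, 0.002], [0.866, -0.501, 0.001], [0.002, 0.001, -1.0]]
contact_force: [-0.1, -0.5, -0.1]
gripper_width: 59.9
grasp_force: 0.0
```

```bash
cat > lid.py <<'E'
from h import *
f=grab('wrist'); 
B,G,Rr=[f['bgr'][...,i].astype(int) for i in range(3)]
k=max(cv2.findContours((B>Rr+5).astype(np.uint8),cv2.RETR_EXTERNAL,cv2.CHAIN_APPROX_NONE)[0],key=cv2.contourArea)[:,0]
P=np.array([onz(f,u,v,18)[:2] for u,v in k],np.float32); print(cv2.minEnclosingCircle(P),k.min(0),k.max(0))
x0,y0=k.min(0);x1,y1=k.max(0)
c=cv2.convertScaleAbs(f['bgr'][y0:y1,x0:x1],alpha=2); cv2.imwrite('pics/lidw.png',cv2.resize(c,None,fx=3,fy=3))
E
python3 lid.py; python3 to.py 460 357 22 -30
```

```text
((458.88336181640625, 356.5558776855469), 46.994266510009766) [254 158] [370 271]
t 2.8667 p [462.7 346.  153.1] w 59.8 F [-0.5  0.5 -0.7] grip 0.0 yawY -30.05
shift [  7.9  -8.  131.1] turn [ 0.001 -0.002 -0.001]
```

View pics/lidw.png

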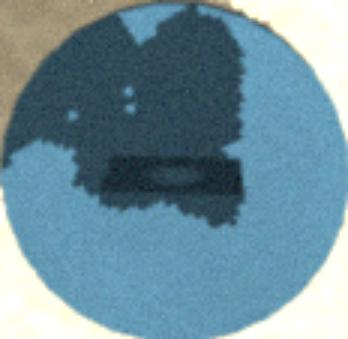

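The crop shows the loop square to the fingers, and the disc fit gives radius 47.0 centred at (459, 356.6), which agrees with the two-view values. Descending and gripping.

Call:
arm_command:
  series:
    - [[7.5,-8.4,40],[0,0,0],60]
    - [[7.5,-8.4,75],[0,0,0],60]
    - [[7.5,-8.4,105],[0,0,0],60]
    - [[7.5,-8.4,125],[0,0,0],60]
    - [[7.5,-8.4,131],[0,0,0],60]
    - [[7.5,-8.4,131],[0,0,0],60]
    - [[7.5,-8.4,131],[0,0,0],60]

```text
time: 3.45
eef_pos: [459.0, 357.4, 21.9]
eef_rot: [[0.5, 0.866, 0.002], [0.866, -0.5, 0.001], [0.002, 0.001, -1.0]]
contact_force: [1.0, 1.2, 0.9]
gripper_width: 59.8
grasp_force: 0.0
```

Call:
arm_command:
  series:
    - [[0,0,0],[0,0,0],25]
    - [[0,0,0],[0,0,0],25]
    - [[0,0,0],[0,0,0],25]
    - [[0,0,0],[0,0,0],25]
    - [[0,0,0],[0,0,0],25]
    - [[0,0,0],[0,0,0],25]
    - [[0,0,0],[0,0,0],25]
  grip_force: 35

```text
time: 4.03
eef_pos: [459.2, 357.6, 22.3]
eef_rot: [[0.5, 0.866, 0.003], [0.866, -0.5, 0.002], [0.003, 0.002, -1.0]]
contact_force: [0.2, -0.7, 6.3]
gripper_width: 33.7
grasp_force: 34.6
```

```bash
python3 lid.py; python3 to.py 459 357 230 -30
```

```text
((458.62359619140625, 357.2232666015625), 47.652198791503906) [222 207] [423 391]
t 4.0833 p [459.2 357.6  22.3] w 33.5 F [-0.2 -1.2  5.8] grip 34.6 yawY -30.0
shift [   0.     0.4 -207.7] turn [ 0.001 -0.003  0.   ]
```

The grip is good: 33.7 mm wide with 34.6 N on the pad. Lifting, then carrying to a spot where the wrist camera looks down on the jar.

Call:
arm_command:
  series:
    - [[0,0,-25],[0,0,0],25]
    - [[0,0,-65],[0,0,0],25]
    - [[0,0,-105],[0,0,0],25]
    - [[0,0,-145],[0,0,0],25]
    - [[-20,20,-180],[0,0,-0.1],25]
    - [[-42,43,-208],[0,0,-0.2],25]
    - [[-65,66,-213],[0,0,-0.3],25]
    - [[-88,90,-213],[0,0,-0.4],25]

```text
time: 4.75
eef_pos: [493.4, 235.2, 237.3]
eef_rot: [[0.117, 0.993, 0.006], [0.993, -0.117, 0.002], [0.003, 0.006, -1.0]]
contact_force: [1.0, -0.0, -3.5]
gripper_width: 33.3
grasp_force: 36.3
```

```bash
python3 to.py 560 -1 235 16.6
```

```text
t 4.75 p [493.4 235.2 237.3] w 33.3 F [ 1.  -0.  -3.5] grip 36.3 yawY -6.72
shift [-226.8   93.8    2.2] turn [ 0.006 -0.001 -0.407]
```

Call:
arm_command:
  series:
    - [[-33,14,0],[0,0,-0.1],25]
    - [[-66,28,0],[0,0,-0.2],25]
    - [[-100,42,0],[0,0,-0.3],25]
    - [[-135,56,0],[0,0,-0.407],25]
    - [[-170,70,0],[0,0,-0.407],25]
    - [[-200,82,0],[0.003,0,-0.407],25]
    - [[-227,94,0],[0.006,0,-0.407],25]
    - [[-227,94,0],[0.006,0,-0.407],25]

```text
time: 5.42
eef_pos: [558.5, -9.8, 233.3]
eef_rot: [[-0.27, 0.963, -0.006], [0.963, 0.27, -0.005], [-0.003, -0.007, -1.0]]
contact_force: [-0.1, -0.3, -1.9]
gripper_width: 33.5
grasp_force: 36.2
```

Call:
arm_command:
  series:
    - [[0,0,0],[0,0,0],25]
    - [[0,0,0],[0,0,0],25]
    - [[0,0,0],[0,0,0],25]

```text
time: 5.67
eef_pos: [557.0, 0.4, 233.7]
eef_rot: [[-0.282, 0.959, -0.006], [0.959, 0.282, -0.0], [0.002, -0.005, -1.0]]
contact_force: [0.1, -0.0, -3.2]
gripper_width: 33.7
grasp_force: 36.2
```

```bash
python3 - <<'E'
from h import *
f=grab('wrist'); cv2.imwrite('pics/w2.png',cv2.convertScaleAbs(f['bgr'],alpha=1.8)); np.savez('w2',**{k:f[k] for k in('f','R','t','cx','cy')})
E
python3 to.py 538 71 107 16.6
```

```text
t 5.7167 p [5.570e+02 4.000e-01 2.336e+02] w 33.6 F [-0.5 -0.5 -2.4] grip 36.2 yawY 16.42
shift [ 72.9   2.4 126.7] turn [-0.005 -0.001 -0.003]
```

View pics/w2.png

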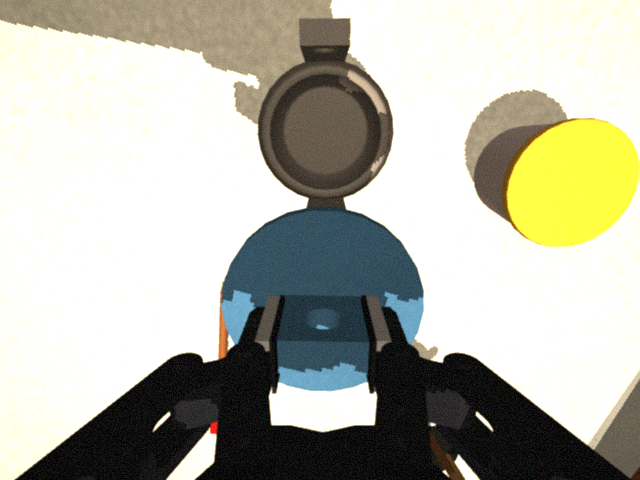

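The wrist view shows the far lug top at u 299–350, v 18–46 (centre (324.8,32)) with its edges level, and the jar's rim centred near (325.7,128). The tool's yaw already matches the jar.

Run:
```python
from h import *
f=dict(np.load('w2.npz')); 
q=[(299,18),(350,18),(351,46),(300,46)]
P=np.array([onz(f,*p,140)[:2] for p in q],np.float32); print(cv2.minAreaRect(P)); c=P.mean(0)
for yaw in(16.4,): 
    a=np.radians(yaw); print('jar from lug',c-59*np.array([-np.sin(a),np.cos(a)]))
print('rim',onz(f,259,128,95),onz(f,392,128,95))
g=cv2.cvtColor(cv2.imread('pics/w2.png'),cv2.COLOR_BGR2GRAY); print(g[128,250:402:2]);
```

```text
((520.709716796875, 125.78614807128906), (30.385456085205078, 14.418018341064453), 16.285261154174805)
jar from lug [537.21191793  69.13847446]
rim [488.3476408   59.82284522  95.        ] [584.18690666  87.93487255  95.        ]
[255 254 255 255 125  44  64  82  95  94  61  48  49  38  57  64  62  80
  97  92  97  93 105  98  87  92  98  96  92 104  92 100  95  94  96  94
  96  96  84  91  95  88  97  87  98  90  92  98  90  95  93  87  97  93
  95  90  91  94  84  60  38  44  47  44  37  57  83  93  77  71  75  96
 255 255 255 255]
```

```bash
python3 to.py 537.3 69.7 135 16.35
```

```text
t 5.7167 p [5.570e+02 4.000e-01 2.336e+02] w 33.6 F [-0.5 -0.5 -2.4] grip 36.2 yawY 16.42
shift [71.9  1.2 98.7] turn [-0.005 -0.001  0.001]
```

Call:
arm_command:
  series:
    - [[30,1,0],[-0.005,0,0],25]
    - [[60,1,0],[-0.005,0,0],25]
    - [[71.9,1.2,0],[-0.005,0,0],25]
    - [[71.9,1.2,20],[-0.005,0,0],25]
    - [[71.9,1.2,50],[-0.005,0,0],25]
    - [[71.9,1.2,80],[-0.005,0,0],25]
    - [[71.9,1.2,98],[-0.005,0,0],25]
    - [[71.9,1.2,98],[-0.005,0,0],25]

```text
time: 6.38
eef_pos: [534.6, 68.4, 131.7]
eef_rot: [[-0.282, 0.959, -0.008], [0.959, 0.282, 0.0], [0.002, -0.008, -1.0]]
contact_force: [-1.2, -1.4, -2.7]
gripper_width: 33.5
grasp_force: 36.1
```

Call:
arm_command:
  series:
    - [[0,0,0],[0,0,0],25]
    - [[0,0,0],[0,0,0],25]
    - [[0,0,0],[0,0,0],25]

```text
time: 6.63
eef_pos: [539.1, 68.8, 137.2]
eef_rot: [[-0.281, 0.96, 0.002], [0.96, 0.281, 0.001], [0.001, 0.002, -1.0]]
contact_force: [0.0, -0.1, -2.6]
gripper_width: 33.7
grasp_force: 36.1
```

```bash
python3 to.py 537.3 69.7 110 16.35
python3 - <<'E'
from h import *
a=grab('wrist')['bgr'];b=grab('side')['bgr'];c=grab('scene')['bgr']
r=lambda im,x,y,w,h,W,H: cv2.resize(im[y:y+h,x:x+w],(W,H),interpolation=cv2.INTER_CUBIC)
t=np.hstack([r(b,270,215,100,100,400,400),r(c,310,170,100,100,400,400)]); cv2.imwrite('pics/m3.png',cv2.convertScaleAbs(t,alpha=1.8))
E
```

```text
t 6.6333 p [539.1  68.8 137.2] w 33.7 F [ 0.  -0.1 -2.6] grip 36.1 yawY 16.3
shift [ 1.4 -1.5 27.2] turn [ 0.002 -0.001 -0.001]
```

View pics/m3.png

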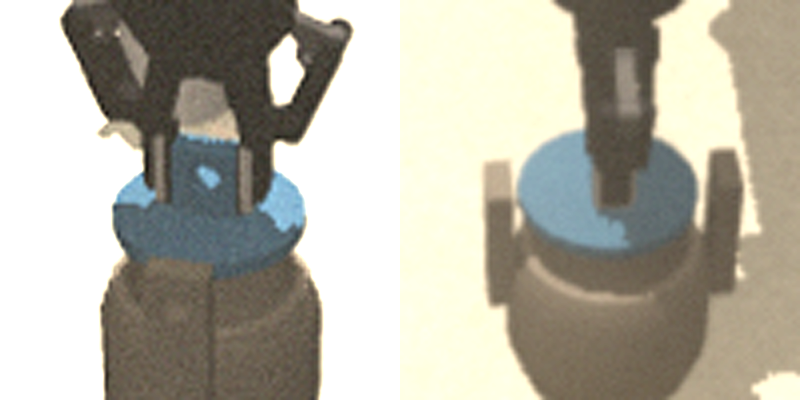

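The lid hangs between the lugs over the mouth, at most about 1.5 mm toward −y, so the small correction I planned covers it. Lowering gently.

Call:
arm_command:
  series:
    - [[1.7,-1.5,0],[0.002,0,0],25]
    - [[1.7,-1.5,5],[0.002,0,0],25]
    - [[1.7,-1.5,9],[0.002,0,0],25]
    - [[1.7,-1.5,12],[0.002,0,0],25]
    - [[1.7,-1.5,14],[0.002,0,0],25]
    - [[1.7,-1.5,16],[0.002,0,0],25]
    - [[1.7,-1.5,18],[0.002,0,0],25]
    - [[1.7,-1.5,19],[0.002,0,0],25]

```text
time: 7.45
eef_pos: [535.8, 69.3, 116.0]
eef_rot: [[-0.28, 0.96, -0.003], [0.96, 0.28, 0.0], [0.001, -0.003, -1.0]]
contact_force: [-0.1, 0.7, -1.9]
gripper_width: 33.5
grasp_force: 36.2
```

Call:
arm_command:
  series:
    - [[0,0,1],[0,0,0],25]
    - [[0,0,2],[0,0,0],25]
    - [[0,0,3],[0,0,0],25]
    - [[0,0,4],[0,0,0],25]
    - [[0,0,5],[0,0,0],25]
    - [[0,0,6],[0,0,0],25]

```text
time: 7.95
eef_pos: [535.9, 69.3, 110.3]
eef_rot: [[-0.28, 0.96, -0.003], [0.96, 0.28, 0.0], [0.001, -0.003, -1.0]]
contact_force: [0.4, 0.7, -2.1]
gripper_width: 33.9
grasp_force: 36.2
```

```bash
python3 to.py 537.3 69.7 107.5 16.35
```

```text
t 7.95 p [535.9  69.3 110.3] w 33.9 F [ 0.4  0.7 -2.1] grip 36.2 yawY 16.27
shift [-0.   1.4  2.8] turn [-0.003 -0.001 -0.001]
```

Call:
arm_command:
  series:
    - [[0,0.8,0],[0,0,0],25]
    - [[0,0.8,1],[0,0,0],25]
    - [[0,0.8,1.5],[0,0,0],25]
    - [[0,0.8,2],[0,0,0],25]
    - [[0,0.8,2.5],[0,0,0],25]
    - [[0,0.8,3],[0,0,0],25]
    - [[0,0.8,3.3],[0,0,0],25]

```text
time: 8.53
eef_pos: [536.7, 69.6, 107.1]
eef_rot: [[-0.28, 0.96, -0.003], [0.96, 0.28, 0.0], [0.001, -0.003, -1.0]]
contact_force: [-0.6, 0.5, -0.7]
gripper_width: 32.9
grasp_force: 36.5
```

```bash
python3 to.py 537.3 69.7 107.5 16.35
```

```text
t 8.5333 p [536.7  69.6 107.1] w 32.9 F [-0.6  0.5 -0.7] grip 36.5 yawY 16.27
shift [-0.   0.6 -0.4] turn [-0.003 -0.001 -0.001]
```

The wrist load has come off, so the lid is resting on the jar. Releasing.

Call:
arm_command:
  series:
    - [[0,0,0.6],[0,0,0],25]
    - [[0,0,0.6],[0,0,0],34]
    - [[0,0,0.6],[0,0,0],38]
    - [[0,0,0.6],[0,0,0],50]
    - [[0,0,0],[0,0,0],60]
    - [[0,0,0],[0,0,0],60]

```text
time: 9.03
eef_pos: [536.9, 69.6, 107.2]
eef_rot: [[-0.28, 0.96, -0.003], [0.96, 0.28, 0.0], [0.001, -0.002, -1.0]]
contact_force: [-0.8, -0.7, -0.2]
gripper_width: 59.9
grasp_force: 0.0
```

Call:
arm_command:
  series:
    - [[0,0,-15],[0,0,0],60]
    - [[0,0,-40],[0,0,0],60]
    - [[-20,0,-70],[0,0,0],60]
    - [[-45,0,-100],[0,0,0],60]
    - [[-75,0,-120],[0,0,0],60]
    - [[-85,0,-125],[0,0,0],60]
    - [[-85,0,-125],[0,0,0],60]
    - [[-85,0,-125],[0,0,0],60]

```text
time: 9.7
eef_pos: [560.5, -12.1, 231.5]
eef_rot: [[-0.279, 0.96, -0.003], [0.96, 0.279, 0.001], [0.002, -0.003, -1.0]]
contact_force: [-0.4, 0.8, 0.0]
gripper_width: 60.0
grasp_force: 0.0
```

Call:
arm_command:
  series:
    - [[0,0,0],[0,0,0],60]
    - [[0,0,0],[0,0,0],60]

```text
time: 9.87
eef_pos: [559.8, -10.3, 230.8]
eef_rot: [[-0.283, 0.959, -0.005], [0.959, 0.283, 0.001], [0.003, -0.005, -1.0]]
contact_force: [-1.2, 0.6, 0.9]
gripper_width: 60.2
grasp_force: 0.0
```

```bash
python3 - <<'E'
from h import *
f=grab('wrist'); np.savez('w4',**{k:f[k] for k in('f','R','t','cx','cy')})
b=f['bgr'];c=cv2.resize(b[0:230,180:480],(600,460),interpolation=cv2.INTER_CUBIC); cv2.imwrite('pics/w4.png',cv2.convertScaleAbs(c,alpha=1.8))
E
python3 to.py
```

```text
t 9.9167 p [559.9 -10.5 230.9] w 59.8 F [-0.1 -0.2 -0.2] grip 0.0 yawY 16.42
```

View pics/w4.png

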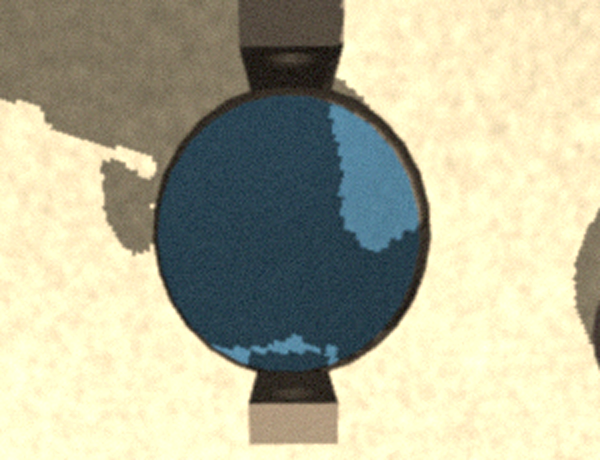

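The crop shows the disc concentric in the rim. The near lug top is at crop (249–337, 403–444) and the far lug's inner edge is at v≈47. I'll work these out in numbers.

Run:
```python
from h import *
f=dict(np.load('w4.npz'))
q=[(304.5,201.5),(348.5,201.5),(349,222),(304.5,222)]
P=np.array([onz(f,*p,140)[:2] for p in q],np.float32); print('near',cv2.minAreaRect(P)); n=P.mean(0)
fi=(onz(f,299.5,23.5,140)+onz(f,351.5,23.5,140))[:2]/2; a=np.radians(16.3); yv=np.array([-np.sin(a),np.cos(a)]); fc=fi+7*yv
d=fc-n; print('far',fc,'dist',np.linalg.norm(d),'yaw',np.degrees(np.arctan2(-d[0],d[1])),'centre',(n+fc)/2)
g=grab('wrist'); B,G,Rr=[g['bgr'][...,i].astype(int) for i in range(3)]
m=((B>Rr+5)*255).astype(np.uint8); m[300:]=0
k=max(cv2.findContours(m,cv2.RETR_EXTERNAL,cv2.CHAIN_APPROX_NONE)[0],key=cv2.contourArea)[:,0]
C=np.array([onz(g,u,v,103)[:2] for u,v in k],np.float32); print('lid',cv2.minEnclosingCircle(C),cv2.fitEllipse(C))
# rod: handle + shaft in fixed views
for nm,roi in(('scene',(190,205,110,35)),('side',(380,220,50,70))):
    h=grab(nm); B,G,Rr=[h['bgr'][...,i].astype(int) for i in range(3)]; x,y,w,hh=roi
    v,u=np.nonzero((Rr>1.5*B)[y:y+hh,x:x+w]); Q=np.array([onz(h,a+x,b+y,14)[:2] for a,b in zip(u,v)],np.float32)
    s=Q[(Q[:,1]>-255)]; l=cv2.fitLine(s,cv2.DIST_HUBER,0,.01,.01).ravel(); print(nm,'tip',s[s[:,1].argmax()],'axis',l,'x at y=-297',l[2]+(-297-l[3])*l[0]/l[1])
```

```text
near ((554.8112182617188, 12.906194686889648), (30.135900497436523, 14.127284049987793), 16.44553565979004)
far [520.53195734 125.58957854] dist 117.78344043200208 yaw 16.87175848295032 centre [537.62413297  69.23274894]
lid ((536.3404541015625, 68.25448608398438), 47.12148666381836) ((536.3045043945312, 68.32893371582031), (92.74254608154297, 93.16812133789062), 178.34884643554688)
scene tip [ 478.29025  -120.075836] axis [ 2.0786408e-01 -9.7815770e-01  4.9033176e+02 -1.8882079e+02] x at y=-297 513.32043
side tip [ 477.42264 -116.85543] axis [ 1.6072255e-01 -9.8699963e-01  4.8773880e+02 -1.8407426e+02] x at y=-297 506.12756
```

The numbers check out:
- **Lugs:** they measure 30×14 and stand 117.8 mm apart. The jar centre is (537.5, 69.2) with yaw 16.7°.
- **Lid:** seated, with radius 47.1 at z = 103, and 1.6 mm off centre, which is within the 3 mm hole clearance.

Next is the rod.

Call:
arm_command:
  series:
    - [[-260,-132,0],[0,0,0.115],60]
    - [[-260,-132,0],[0,0,0.115],60]
    - [[-260,-132,0],[0,0,0.115],60]
    - [[-260,-132,0],[0,0,0.115],60]
    - [[-260,-132,0],[0,0,0.115],60]
    - [[-260,-132,30],[0,0,0.115],60]
    - [[-260,-132,50],[0,0,0.115],60]
    - [[-260,-132,50],[0,0,0.115],60]

```text
time: 10.73
eef_pos: [503.2, -304.3, 178.9]
eef_rot: [[-0.161, 0.987, -0.007], [0.987, 0.161, -0.001], [0.001, -0.007, -1.0]]
contact_force: [-0.6, 0.2, -0.8]
gripper_width: 60.1
grasp_force: 0.0
```

Call:
arm_command:
  series:
    - [[0,0,0],[0,0,0],60]
    - [[0,0,0],[0,0,0],60]
    - [[0,0,0],[0,0,0],60]

```text
time: 10.98
eef_pos: [508.1, -296.4, 182.7]
eef_rot: [[-0.171, 0.985, -0.002], [0.985, 0.171, 0.001], [0.002, -0.002, -1.0]]
contact_force: [0.1, -0.2, 0.4]
gripper_width: 60.2
grasp_force: 0.0
```

```bash
cat > rod.py <<'E'
from h import *
f=grab('wrist'); cv2.imwrite('pics/w5.png',cv2.convertScaleAbs(f['bgr'],alpha=1.8))
hsv=cv2.cvtColor(f['bgr'],cv2.COLOR_BGR2HSV); B,G,Rr=[f['bgr'][...,i].astype(int) for i in range(3)]
def big(m): return max(cv2.findContours(m.astype(np.uint8),cv2.RETR_EXTERNAL,cv2.CHAIN_APPROX_NONE)[0],key=cv2.contourArea)[:,0]
r=big((Rr>2.2*G)&(Rr>30)); H=np.array([onz(f,u,v,28)[:2] for u,v in r],np.float32); print('handle',cv2.minAreaRect(H),r.min(0),r.max(0))
w=big((Rr>1.6*B)&(Rr>25)); v0=r.min(0)[1]; s=w[w[:,1]<v0-4]; 
S=np.array([onz(f,u,v,14)[:2] for u,v in s],np.float32); l=cv2.fitLine(S,cv2.DIST_HUBER,0,.01,.01).ravel(); print('shaft',l,'yaw',np.degrees(np.arctan2(-l[0]/l[1],1)),s.min(0),s.max(0))
print('tip',onz(f,*s[s[:,1].argmin()],14))
E
python3 rod.py; python3 to.py 507 -297 100 9.9
```

```text
handle ((504.9781188964844, -289.4208679199219), (18.452482223510742, 57.915958404541016), 10.266117095947266) [310 178] [332 244]
shaft [ 1.3525032e-01 -9.9081147e-01  4.8785800e+02 -1.9468935e+02] yaw 7.7730937 [315   0] [328 173]
tip [ 473.33842336 -132.64640552   14.        ]
t 11.0333 p [ 508.4 -296.4  183.1] w 60.1 F [ 0.5 -0.1 -0.5] grip 0.0 yawY 9.88
shift [-0.5 -1.4 83.1] turn [-0.001 -0.001 -0.   ]
```

View pics/w5.png

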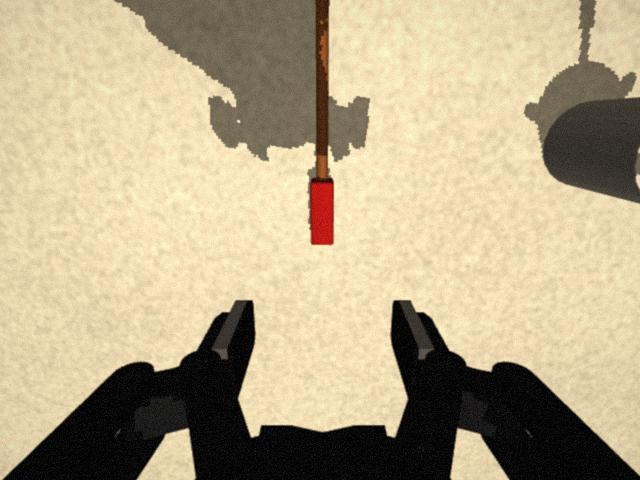

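The view shows the handle at u 311–333, v 180–244, centred under the finger midline (u≈322), with the shaft parallel to the tool's x. The grasp point is about (507.2, −290.5). Descending and gripping.

Call:
arm_command:
  series:
    - [[6,0,40],[0,0,0],60]
    - [[6,0,80],[0,0,0],60]
    - [[6,0,120],[0,0,0],60]
    - [[6,0,150],[0,0,0],60]
    - [[6,0,168],[0,0,0],60]
    - [[6,0,176],[0,0,0],60]
    - [[6,0,179],[0,0,0],60]
    - [[6,0,179],[0,0,0],60]

```text
time: 11.7
eef_pos: [506.5, -291.9, 3.8]
eef_rot: [[-0.17, 0.985, -0.002], [0.985, 0.17, 0.0], [0.001, -0.002, -1.0]]
contact_force: [0.7, -0.2, -0.7]
gripper_width: 60.7
grasp_force: 0.0
```

Call:
arm_command:
  series:
    - [[0,0,0],[0,0,0],40]
    - [[0,0,0],[0,0,0],10]
    - [[0,0,0],[0,0,0],10]
    - [[0,0,0],[0,0,0],10]
    - [[0,0,0],[0,0,0],10]
    - [[0,0,0],[0,0,0],10]
    - [[0,0,0],[0,0,0],10]
    - [[0,0,0],[0,0,0],10]
  grip_force: 40

```text
time: 12.37
eef_pos: [506.2, -293.2, 4.5]
eef_rot: [[-0.168, 0.986, -0.001], [0.986, 0.168, -0.001], [-0.001, -0.001, -1.0]]
contact_force: [-0.6, 0.4, 6.7]
gripper_width: 19.5
grasp_force: 40.3
```

```bash
python3 to.py 507 -290 150 16.7;python3 rod.py
```

```text
t 12.3667 p [ 506.2 -293.2    4.5] w 19.5 F [-0.6  0.4  6.7] grip 40.3 yawY 9.67
shift [   2.9    1.2 -145.5] turn [-0.001  0.001 -0.123]
handle ((504.43939208984375, -286.3653564453125), (19.660268783569336, 62.92376708984375), 9.685070037841797) [296 249] [348 393]
shaft [ 1.1750473e-01 -9.9307233e-01  4.9098041e+02 -2.1652882e+02] yaw 6.7481155 [307   0] [338 244]
tip [ 481.35711515 -177.52195657   14.        ]
```

The handle is gripped (19.5 mm, 40 N). Lifting to the hole height and swinging onto the jar's y axis, with the tip about 20 mm short of the near lug.

Call:
arm_command:
  series:
    - [[0,0,-30],[0,0,0],10]
    - [[0,0,-65],[0,0,-0.04],10]
    - [[0,10,-100],[0,0,-0.08],10]
    - [[15,35,-109],[0,0,-0.121],10]
    - [[40,65,-109],[0,0,-0.121],10]
    - [[65,95,-109],[0,0,-0.121],10]
    - [[85,118,-109],[0,0,-0.121],10]
    - [[88,124,-109],[0,0,-0.121],10]

```text
time: 13.08
eef_pos: [616.8, -177.6, 112.9]
eef_rot: [[-0.293, 0.956, 0.001], [0.956, 0.293, 0.004], [0.004, 0.002, -1.0]]
contact_force: [0.7, 0.2, -0.1]
gripper_width: 19.5
grasp_force: 39.4
```

Call:
arm_command:
  series:
    - [[0,0,0],[0,0,0],10]
    - [[0,0,0],[0,0,0],10]
    - [[0,0,0],[0,0,0],10]
    - [[0,0,0],[0,0,0],10]

```text
time: 13.42
eef_pos: [611.8, -187.4, 111.6]
eef_rot: [[-0.283, 0.959, -0.004], [0.959, 0.283, -0.001], [0.0, -0.004, -1.0]]
contact_force: [1.2, -0.3, -1.1]
gripper_width: 19.6
grasp_force: 39.4
```

```bash
python3 to.py 613.1 -183.2 113.5 16.6
python3 - <<'E'
from h import *
r=lambda im,x,y,w,h,W,H: cv2.convertScaleAbs(cv2.resize(im[y:y+h,x:x+w],(W,H),interpolation=cv2.INTER_CUBIC),alpha=1.8)
s=grab('scene');d=grab('side');w=grab('wrist')
for n,f in(('s',s),('d',d),('w',w)): np.savez('r'+n,**{k:f[k] for k in('f','R','t','cx','cy','bgr')})
cv2.imwrite('pics/m6.png',np.vstack([np.hstack([r(s['bgr'],260,150,133,100,400,300),r(d['bgr'],280,190,133,100,400,300)]),np.hstack([r(w['bgr'],220,0,200,150,400,300),r(w['bgr'],220,150,200,150,400,300)])]))
E
```

```text
t 13.4167 p [ 611.8 -187.4  111.6] w 19.6 F [ 1.2 -0.3 -1.1] grip 39.4 yawY 16.45
shift [ 3.6  2.5 -1.9] turn [-0.004 -0.    -0.003]
```

View pics/m6.png

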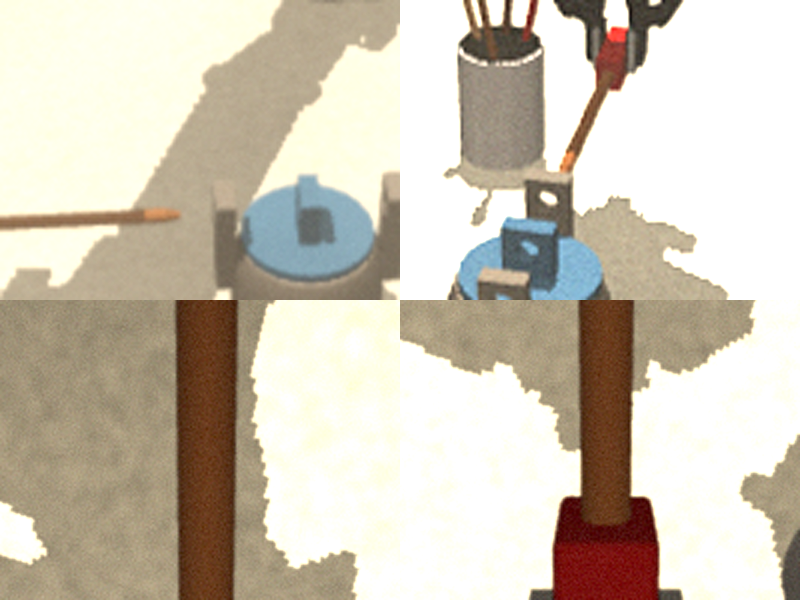

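The scene crop puts the tip at (319.3,221.3), short of the −y lug. The side crop puts the shaft from (348,215) to about (336,245.7), with the tip showing just above the lug. I'll triangulate the shaft against the lugs with the same cameras.

Run:
```python
from h import *
F={n:dict(np.load(f'r{n}.npz')) for n in 'sd'}
A={}
for n,(x,y,w,h) in(('s',(255,205,70,30)),('d',(330,215,24,35))):
    b=F[n]['bgr'].astype(int); m=np.zeros((480,640),bool); m[y:y+h,x:x+w]=(b[...,2]>1.5*b[...,0])[y:y+h,x:x+w]&(b[...,2]<=2.2*b[...,1])[y:y+h,x:x+w]
    v,u=np.nonzero(m); l=cv2.fitLine(np.c_[u,v].astype(np.float32),cv2.DIST_HUBER,0,.01,.01).ravel(); A[n]=l; print(n,len(u),l,u.min(),u.max(),v.min(),v.max())
def plane(n):
    l=A[n]; c,d1=ray(F[n],l[2],l[3]); _,d2=ray(F[n],l[2]+50*l[0],l[3]+50*l[1]); k=np.cross(d1,d2); return k/np.linalg.norm(k),c
(n1,c1),(n2,c2)=plane('s'),plane('d'); D=np.cross(n1,n2); D/=np.linalg.norm(D); D*=np.sign(D[1])
P=np.linalg.solve(np.array([n1,n2,D]),[n1@c1,n2@c2,D@np.array([560,-20,123.])])
print('axis',P,D,'yaw',np.degrees(np.arctan2(-D[0],D[1])),'pitch',np.degrees(np.arcsin(D[2])))
for y in(13.2,69.5,125.8): print(P+D*(y-P[1])/D[1])
c,d=ray(F['s'],319.3,221.3); k=(n2@(c2-c))/(n2@d); print('tip',c+k*d)
# lug holes in side view at known outlines, lug tops again
print('lug -y',tri([F['s'],F['d']],[(334.5,215),(329.5,249.5)]),'lug +y',tri([F['s'],F['d']],[(391.5,212),(314.8,281.9)]))
```

```text
s 244 [ 9.9861944e-01 -5.2527819e-02  2.8807025e+02  2.2252611e+02] 255 319 219 226
d 167 [  0.4459815  -0.8950422 341.87628   230.22945  ] 333 353 215 247
axis [563.75741326 -18.9318642  121.89837502] [-0.26794133  0.96322652  0.02005256] yaw 15.545005610204731 pitch 1.1490042072473132
[554.81927215  13.2        122.56729992]
[539.15826533  69.5        123.73935991]
[523.49725851 125.8        124.91141989]
tip [563.62933639 -17.1570448  121.07782434]
lug -y [554.4184016   13.23327337 136.66258884] lug +y [520.77880662 125.77163634 138.02596186]
```

The rod line's yaw and lateral position agree with the lugs to within a millimetre or so. The height needs a relative check, so I'll test in image space how far the rod's line passes from the hole in each view.

Run:
```python
from h import *
F={n:dict(np.load(f'r{n}.npz')) for n in 'sd'}
L={'s':(.99861944,-.052527819,288.07025,222.52611),'d':(.4459815,-.8950422,341.87628,230.22945)}
top={'s':[(334.5,215),(391.5,212)],'d':[(329.5,249.5),(314.8,281.9)]}
X=np.array([.9583,.2857,0]);Y=np.array([-.2857,.9583,0]);C=np.array([538.2,70.6,123])
for n in 'sd':
    f=F[n]; l=np.array(L[n]); nn=np.array([-l[1],l[0]])
    for i,s in enumerate((-59,59)):
        p=C+s*Y; sh=proj(f,p)-proj(f,p+[0,0,17]); h=np.array(top[n][i])+sh
        dist=nn@(l[2:]-h); J=[nn@(proj(f,p+X)-proj(f,p)),nn@(proj(f,p+[0,0,1])-proj(f,p))]
        print(n,s,'hole px',h.round(1),'model',proj(f,p).round(1),'line off px',round(dist,2),'px/mm x,z',np.round(J,3))
g=F['d']['bgr'].astype(int).sum(2)
print(g[249:264,321:339])
```

```text
s -59 hole px [334.5 221.1] model [334.8 220.1] line off px -0.97 px/mm x,z [ 0.328 -0.352]
s 59 hole px [390.9 218.1] model [391.3 217.2] line off px -0.95 px/mm x,z [ 0.327 -0.351]
d -59 hole px [329.6 256.6] model [329.  255.4] line off px -0.75 px/mm x,z [-0.458 -0.189]
d 59 hole px [315.  289.4] model [313.9 289.2] line off px -2.34 px/mm x,z [-0.501 -0.206]
[[285 271 285 297 290 289 315 303 322 317 323 317 319 327 322 271 294 559]
 [207 142 164 172 172 213 237 230 242 284 284 284 271 301 283 215 297 563]
 [195 152 164 159 152 149 152 147 154 152 155 183 175 202 192 161 290 572]
 [255 153 148 157 157 149 149 157 142 148 155 168 147 137 153 126 302 572]
 [326 133 154 163 155 157 228 211 161 139 160 155 173 156 144 143 322 565]
 [310 148 151 157 150 222 462 428 366 263 179 141 156 158 143 143 310 558]
 [300 139 162 150 137 276 554 586 565 484 348 143 144 172 157 139 307 567]
 [303 132 155 149 130 179 390 518 559 549 530 169 152 152 152 137 314 576]
 [347 134 146 156 140 148 189 324 438 456 419 229 147 156 149 137 316 587]
 [411 126 147 154 159 156 146 179 263 271 237 135 153 160 158 149 316 587]
 [411 122 155 159 152 169 170 162 178 149 165 148 149 152 160 134 272 516]
 [420 129 148 158 152 170 173 174 173 159 158 150 143 156 145 132 182 326]
 [425 139 149 153 139 163 144 165 137 151 163 142 165 150 158 128 180 288]
 [376 180 180 177 173 163 178 157 155 153 146 171 150 150 165 134 201 286]
 [272 264 263 239 214 228 211 208 189 180 172 169 149 154 136 136 188 302]]
```

The model's hole centre in the side view, (329.0,255.4), matches the see-through spot at (329.1,255.6). The rod line passes through it within a few tenths of a pixel. What's left is small: yaw about 0.4° and pitch about 0.5° up. I'll correct those, then advance slowly while watching the force.

Call:
arm_command:
  series:
    - [[0,1.5,-1.2],[0,-0.009,-0.006],10]
    - [[0,1.5,-1.2],[0,-0.009,-0.006],10]
    - [[0,1.5,-1.2],[0,-0.009,-0.006],10]
    - [[0,1.5,-1.2],[0,-0.009,-0.006],10]

```text
time: 13.9
eef_pos: [614.5, -184.6, 113.0]
eef_rot: [[-0.292, 0.956, -0.0], [0.956, 0.292, -0.008], [-0.008, -0.003, -1.0]]
contact_force: [0.2, -0.6, -0.5]
gripper_width: 19.3
grasp_force: 39.4
```

```bash
cat > ax.py <<'E'
from h import *
o=ctrl.get_obs();p=np.array(o['eef_pos']);R=np.array(o['eef_rot']).reshape(3,3)
X=np.array([.9583,.2857,0]);Y=np.array([-.2857,.9583,0]);d=p-[538.2,70.6,0]
print('t',o['time'],'jar frame lat',round(d@X,2),'axial',round(d@Y,2),'z',p[2].round(2),'toolx: yaw',np.degrees(np.arctan2(-R[0,0],R[1,0])).round(2),'rise',R[2,0].round(4),'F lat,ax,z',np.round([np.dot(o['contact_force'],a) for a in(X,Y,[0,0,1])],1),'T',np.round(o['wrist_torque'],2),'w',round(o['gripper_width'],1))
E
python3 ax.py
```

```text
t 13.9 jar frame lat 0.24 axial -266.32 z 113.03 toolx: yaw 16.97 rise -0.0078 F lat,ax,z [ 0.  -0.7 -0.5] T [-0.04  0.04 -0.02] w 19.3
```

Call:
arm_command:
  series:
    - [[5,0.5,0],[0,0,0.002],10]
    - [[10,0.5,0],[0,0,0.002],10]
    - [[15,0.5,0],[0,0,0.002],10]
    - [[20,0.5,0],[0,0,0.002],10]
    - [[25,0.5,0],[0,0,0.002],10]
    - [[30,0.5,0],[0,0,0.002],10]
    - [[35,0.5,0],[0,0,0.002],10]
    - [[40,0.5,0],[0,0,0.002],10]

```text
time: 14.57
eef_pos: [603.1, -145.7, 112.7]
eef_rot: [[-0.29, 0.957, -0.0], [0.957, 0.29, -0.008], [-0.008, -0.003, -1.0]]
contact_force: [1.2, -0.3, -0.7]
gripper_width: 19.1
grasp_force: 39.4
```

```bash
python3 ax.py
python3 - <<'E'
from h import *
# lug tops still where they were? rod line in both views vs modelled holes
X=np.array([.9583,.2857,0]);Y=np.array([-.2857,.9583,0]);C=np.array([538.2,70.6,123])
for n,(x,y,w,h) in(('scene',(262,205,66,30)),('side',(330,225,24,20))):
    f=grab(n); b=f['bgr'].astype(int); m=np.zeros((480,640),bool); m[y:y+h,x:x+w]=((b[...,2]>1.5*b[...,0])&(b[...,2]<=2.2*b[...,1]))[y:y+h,x:x+w]
    v,u=np.nonzero(m); l=cv2.fitLine(np.c_[u,v].astype(np.float32),cv2.DIST_HUBER,0,.01,.01).ravel(); nn=np.array([-l[1],l[0]])
    print(n,len(u),[round(float(nn@(l[2:]-proj(f,C+s*Y))),2) for s in(-120,-59,59)],u.max(),v.max())
E
```

```text
t 14.5667 jar frame lat 0.42 axial -225.84 z 112.68 toolx: yaw 16.86 rise -0.0078 F lat,ax,z [ 1.  -0.6 -0.7] T [-0.01 -0.04 -0.04] w 19.1
scene 310 [1.04, 1.16, 1.4] 327 231
side 108 [-0.4, -2.02, -5.59] 348 244
```

The tip has passed through the first lug with no contact force. Continuing.

Call:
arm_command:
  series:
    - [[5,0,0],[0,0,0],10]
    - [[10,0,0],[0,0,0],10]
    - [[15,0,0],[0,0,0],10]
    - [[20,0,0],[0,0,0],10]
    - [[25,0,0],[0,0,0],10]
    - [[30,0,0],[0,0,0],10]
    - [[35,0,0],[0,0,0],10]
    - [[40,0,0],[0,0,0],10]

```text
time: 15.33
eef_pos: [591.5, -107.5, 112.4]
eef_rot: [[-0.29, 0.957, -0.0], [0.957, 0.29, -0.008], [-0.008, -0.003, -1.0]]
contact_force: [-1.0, 0.2, -0.1]
gripper_width: 19.4
grasp_force: 39.4
```

```bash
python3 ax.py
```

```text
t 15.3333 jar frame lat 0.25 axial -185.87 z 112.36 toolx: yaw 16.85 rise -0.0078 F lat,ax,z [-0.9  0.4 -0.1] T [0.03 0.07 0.04] w 19.4
```

Call:
arm_command:
  series:
    - [[4,0,0],[0,0,0],10]
    - [[8,0,0],[0,0,0],10]
    - [[12,0,0],[0,0,0],10]
    - [[16,0,0],[0,0,0],10]
    - [[20,0,0],[0,0,0],10]
    - [[24,0,0],[0,0,0],10]
    - [[28,0,0],[0,0,0],10]
    - [[32,0,0],[0,0,0],10]

```text
time: 16.0
eef_pos: [582.3, -77.0, 112.1]
eef_rot: [[-0.29, 0.957, -0.0], [0.957, 0.29, -0.008], [-0.008, -0.003, -1.0]]
contact_force: [-0.2, 0.2, -0.9]
gripper_width: 19.2
grasp_force: 39.4
```

```bash
python3 ax.py
```

```text
t 16.0 jar frame lat 0.08 axial -154.06 z 112.11 toolx: yaw 16.84 rise -0.0078 F lat,ax,z [-0.2  0.3 -0.9] T [ 0.02  0.01 -0.01] w 19.2
```

Through the loop with no force. On to the second lug.

Call:
arm_command:
  series:
    - [[4,0,0],[0,0,0],10]
    - [[8,0,0],[0,0,0],10]
    - [[12,0,0],[0,0,0],10]
    - [[16,0,0],[0,0,0],10]
    - [[20,0,0],[0,0,0],10]
    - [[24,0,0],[0,0,0],10]
    - [[28,0,0],[0,0,0],10]
    - [[32,0,0],[0,0,0],10]

```text
time: 16.67
eef_pos: [573.0, -46.4, 111.9]
eef_rot: [[-0.29, 0.957, -0.0], [0.957, 0.29, -0.008], [-0.008, -0.003, -1.0]]
contact_force: [0.2, 1.2, 0.3]
gripper_width: 19.5
grasp_force: 39.4
```

```bash
python3 ax.py
```

```text
t 16.6667 jar frame lat -0.04 axial -122.08 z 111.85 toolx: yaw 16.84 rise -0.0078 F lat,ax,z [0.6 1.1 0.3] T [ 0.03 -0.06 -0.04] w 19.5
```

Call:
arm_command:
  series:
    - [[4,0,0],[0,0,0],10]
    - [[8,0,0],[0,0,0],10]
    - [[12,0,0],[0,0,0],10]
    - [[15,0,0],[0,0,0],10]
    - [[17,0,0],[0,0,0],10]
    - [[19,0,0],[0,0,0],10]
    - [[20,0,0],[0,0,0],10]
    - [[21,0,0],[0,0,0],10]

```text
time: 17.33
eef_pos: [567.1, -26.7, 111.7]
eef_rot: [[-0.29, 0.957, -0.0], [0.957, 0.29, -0.008], [-0.008, -0.003, -1.0]]
contact_force: [0.4, -0.3, -0.7]
gripper_width: 19.2
grasp_force: 39.4
```

```bash
python3 ax.py
```

```text
t 17.3333 jar frame lat -0.08 axial -101.49 z 111.72 toolx: yaw 16.84 rise -0.0079 F lat,ax,z [ 0.2 -0.4 -0.7] T [ 0.02  0.   -0.04] w 19.2
```

Call:
arm_command:
  series:
    - [[1,0,0],[0,0,0],10]
    - [[1.5,0,0],[0,0,0],10]
    - [[2,0,0],[0,0,0],10]
    - [[2.5,0,0],[0,0,0],10]
    - [[3,0,0],[0,0,0],10]

```text
time: 17.75
eef_pos: [566.2, -23.8, 111.7]
eef_rot: [[-0.29, 0.957, -0.0], [0.957, 0.29, -0.008], [-0.008, -0.003, -1.0]]
contact_force: [0.3, -0.2, -0.0]
gripper_width: 19.7
grasp_force: 39.4
```

```bash
python3 ax.py
```

```text
t 17.75 jar frame lat -0.14 axial -98.5 z 111.65 toolx: yaw 16.84 rise -0.0078 F lat,ax,z [ 0.2 -0.2 -0. ] T [-0.01  0.02  0.03] w 19.7
```

No contact yet, so I'll advance in small steps until the force rises.

Call:
arm_command:
  series:
    - [[0.5,0,0],[0,0,0],10]
    - [[1,0,0],[0,0,0],10]
    - [[1.5,0,0],[0,0,0],10]
    - [[2,0,0],[0,0,0],10]
    - [[2.5,0,0],[0,0,0],10]

```text
time: 18.17
eef_pos: [565.7, -22.1, 111.7]
eef_rot: [[-0.289, 0.957, -0.0], [0.957, 0.289, -0.009], [-0.009, -0.003, -1.0]]
contact_force: [2.1, -3.9, -1.0]
gripper_width: 19.3
grasp_force: 39.4
```

```bash
python3 ax.py
```

```text
t 18.1667 jar frame lat -0.13 axial -96.65 z 111.69 toolx: yaw 16.82 rise -0.0087 F lat,ax,z [ 0.9 -4.3 -1. ] T [-0.58 -0.22  0.03] w 19.3
```

Call:
arm_command:
  series:
    - [[0.5,0,0],[0,0,0],10]
    - [[1,0,0],[0,0,0],10]
    - [[1.5,0,0],[0,0,0],10]

```text
time: 18.42
eef_pos: [565.6, -21.7, 111.9]
eef_rot: [[-0.288, 0.957, 0.0], [0.957, 0.288, -0.01], [-0.01, -0.003, -1.0]]
contact_force: [1.6, -6.5, 2.5]
gripper_width: 19.6
grasp_force: 39.6
```

```bash
python3 ax.py
```

```text
t 18.4167 jar frame lat -0.16 axial -96.27 z 111.93 toolx: yaw 16.77 rise -0.0099 F lat,ax,z [-0.3 -6.7  2.5] T [-1.25 -0.29  0.08] w 19.6
```

The force rose to 6.7 N at axial −96.3, just where the shoulder should meet the lug, so the rod is home. Relaxing the push, releasing and retreating straight up.

Call:
arm_command:
  series:
    - [[-1.2,0,0.3],[0,0,0],10]
    - [[-1.2,0,0.6],[0,0,0],10]
    - [[-1.2,0,0.8],[0,0,0],20]
    - [[-1.2,0,0.8],[0,0,0],24]
    - [[-1.2,0,0.8],[0,0,0],40]
    - [[-1.2,0,0.8],[0,0,0],60]
    - [[-1.2,0,0.8],[0,0,0],60]
    - [[-1.2,0,0.8],[0,0,0],60]

```text
time: 19.08
eef_pos: [565.3, -20.7, 110.8]
eef_rot: [[-0.29, 0.957, -0.001], [0.957, 0.29, -0.008], [-0.007, -0.003, -1.0]]
contact_force: [0.6, 0.4, -0.3]
gripper_width: 60.0
grasp_force: 0.0
```

Call:
arm_command:
  series:
    - [[0,0,-15],[0,0,0],60]
    - [[0,0,-40],[0,0,0],60]
    - [[0,0,-75],[0,0,0],60]
    - [[-20,0,-110],[0,0,0],60]
    - [[-50,0,-120],[0,0,0],60]
    - [[-60,0,-120],[0,0,0],60]
    - [[-60,0,-120],[0,0,0],60]
    - [[-60,0,-120],[0,0,0],60]

```text
time: 19.75
eef_pos: [582.1, -77.6, 230.4]
eef_rot: [[-0.289, 0.957, -0.002], [0.957, 0.289, -0.008], [-0.007, -0.004, -1.0]]
contact_force: [-0.4, -0.6, 0.7]
gripper_width: 59.8
grasp_force: 0.0
```

Call:
arm_command:
  series:
    - [[0,0,0],[0,0,0],60]
    - [[0,0,0],[0,0,0],60]
    - [[0,0,0],[0,0,0],60]

```text
time: 20.0
eef_pos: [582.3, -76.0, 230.6]
eef_rot: [[-0.292, 0.956, -0.002], [0.956, 0.292, -0.008], [-0.007, -0.004, -1.0]]
contact_force: [-0.1, -0.4, 0.3]
gripper_width: 60.1
grasp_force: 0.0
```

```bash
python3 ax.py
python3 - <<'E'
from h import *
f=grab('wrist','end.png'); b=f['bgr'].astype(int); B,G,Rr=b[...,0],b[...,1],b[...,2]
def big(m): 
    m=m.astype(np.uint8); m[300:]=0
    return max(cv2.findContours(m,cv2.RETR_EXTERNAL,cv2.CHAIN_APPROX_NONE)[0],key=cv2.contourArea)[:,0]
X=np.array([.9583,.2857]);Y=np.array([-.2857,.9583]);C=np.array([538.2,70.6])
for n,m,z in(('lid',B>Rr+5,103),('handle',(Rr>2.2*G)&(Rr>30),136)):
    k=big(m); P=np.array([onz(f,u,v,z)[:2]-C for u,v in k],np.float32); Q=np.c_[P@X,P@Y].astype(np.float32); print(n,'lat/ax range',Q.min(0),Q.max(0),cv2.minAreaRect(Q) if n=='handle' else cv2.minEnclosingCircle(Q))
E
```

```text
t 20.0 jar frame lat 0.34 axial -153.11 z 230.6 toolx: yaw 16.97 rise -0.0068 F lat,ax,z [-0.2 -0.3  0.3] T [-0.    0.02 -0.01] w 60.1
lid lat/ax range [-48.97948 -48.51446] [44.369884   1.7261752] ((-2.304798126220703, -4.078114032745361), 46.675228118896484)
handle lat/ax range [  -9.7669735 -121.66307  ] [  8.798366 -67.18763 ] ((-0.4988393783569336, -94.4194107055664), (18.544206619262695, 54.468605041503906), 0.0662405863404274)
```

The handle spans −121.7 to −67.2 mm along the jar's axis, against −122 to −66 when fully home. It is square within 0.1° and the lid is where it was. Handing in.

```bash
python3 -c "
from station import ctrl
print(ctrl.finish_job())"
```

```text
the job is handed in; nothing more can be done
None
```

I seated the lid in line on the jar, slid the rod through all three holes until its handle met the lug, and handed the job in at about 20 s; the hand-in gave no pass/fail result.

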